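# Lock the shaker plate with its hitch pin

### The arm

A 7-joint arm with a two-finger parallel gripper is mounted at the origin on a cart in front of the work surface, level with it; the furniture and walls round the work are solid. World frame = base frame: x ahead of the robot, y to its left, z up, the work surface at z = 0. Lengths are in m, angles in rad, forces in N, time in s.
With the tool pointing down it reaches from about 0.425 to 0.925 m from the base axis. Payload 6.8 kg.
Tool frame: the origin (TCP) lies at the very end of the fingers, on their centre line; the grasp point (between the pads) lies robot.hold_point_z behind it (robot.hold_point_z is the distance from the TCP to the grasp point, in m); z points along the fingers, y is the direction in which the jaws open and shut (so a half turn about z gives the same grasp; the last joint's range is limited). The gripper opens to 85 mm and grips with 20 to 120 N. Pads are 22 mm wide; open, the fingers measure 114 mm over their backs; the gripper's body (76 mm by 85 mm) begins 54 mm behind the grasp point. The pads swing forward as they close: fully open they stand 13 mm farther back than shut.
Start: joints at [-1.287, 0.477, 0.022, 1.555, -0.011, 1.109, -0.083], TCP at [0.258, 0.624, 0.231] pointing down, gripper open.
Joint ranges: [-2.96, 2.96], [-0.34, 2.1], [-1.41, 1.46], [0.24, 2.44], [-1.37, 4.51], [0.17, 1.92], [-2.96, 2.96]. Speed limits (rad/s): [2.39, 2.39, 3.14, 3.14, 3.14, 3.14, 3.14].

### API

Orientations are given as a unit quaternion [w, x, y, z].
In Python, from workcell import robot gives the robot as it stands.
- The arm moves only by the shell command python3 -m crank 'ROWS' [FORCE]. ROWS is JSON, one flat list of numbers, 7 for each row, row after row: the shift along the tool's x, y, z in units of 30 mm (1.0 is 30 mm), then the turn, a rotation vector about the tool's x, y, z in units of 5 degrees (1.0 is 5 degrees), then the opening, from 0 (shut) to 1 (fully open). A call has exactly 8 rows; each row shifts and turns the pose as measured when the row begins, along the tool's axes as they then stand; what a row does not reach is not made up. A row lasts 1/12 s, in which the tool goes at most 41.7 mm and 7.16 degrees, less where a joint would pass 70% of its speed; a pose out of reach is approached as far as the arm can. A call is refused whole if a number of a shift passes 1 or a number of a turn 1, either way. A call with a gripper value outside its range is refused whole. The fingers move at their own pace and stop on an object; FORCE is the grip in N (left out, the last holds). Time passes only in rows, so rows that do not move let the fingers close, or fill a call up. It gives the time, the measured TCP pose, the force and the opening at its end, in the units of the state.
- robot.state(): the state, without advancing time (a new reading comes with each control period).
- robot.capture(name): name is "side" or "top" or "wrist"; returns a dict with "img" (384x512x3 uint8, blue, green, red), "fovy" (degrees; the focal length in pixels is half the picture's height over the tangent of half this angle, whatever the lens; pixels are square), "cx", "cy" (the principal point, pixels), "cam_to_world" (4x4, takes a point from camera to world coordinates); the wrist camera has in their place "T_tool_cam" (4x4, takes a point from camera to tool coordinates, whose origin is the TCP and whose axes are the flange's). Camera axes: x right, y up, looking along -z (the intrinsics and any distortion apply to the point x, -y, -z); pixel columns grow to the right and rows downward; lengths in m; the calibration is good to about 2 mm. A picture is of the moment at which its call begins: read the wrist's pose just before it. There is no depth.
- robot.sign_off(): hands the job in, once; it reports no verdict.
The state is a dict: "clock": time; "joints": joint angles; "qvel": joint speeds; "joint_torque": joint torques, N m; "ee_pos": TCP position; "tcp_rot": TCP orientation; "ft_force": force on the tool from outside, world axes, zero at the start; "moment": the same for the moment, N m; "width": opening from 0.0 (shut) to 1.0 (fully open).
Only numpy, scipy, OpenCV 4.12 (cv2) and the standard library are available. Lean on these libraries where they do the work, as an engineer would, in place of code of your own. Each camera call takes 0.05 s, during which the arm holds its last target.

### The job

The carrier plate of the bench shaker has to be locked down on its drive post. Take the hitch pin that has the wire loop, push it through the cross hole of the post until its head is up against the post, then swing its sprung loop down over the end of the post so that it lies shut around it. Leave the plain pin without a loop where it is, and let go of everything.

Things in the scene. Friction and masses are not known exactly. Their poses are not given: they have to be found in the camera images.
- hitch_pin: Metal pin with wire loop. Origin: underside below the middle of the head; x to the nose, z up (mm here). Head block 24 long (x), 24 wide, 30 high. Round pin 8 in diameter, axis at z=15, from the head's face x=12 to a tapered nose at x=52. Upright grip plate behind: x=-58 to -22, 12 thick in y, z=0 to 45; grasp it from above across the 12, best at x=-40, z=30. 0.17 kg. Left or right of the shaker.
- loop (a joint): Angle (rad) of the hitch pin's loop of 5 mm wire, hinged in the head at x=0, z=15: arms at y=+30 and -30 that pass beside the post, cross bar along y, 60 mm from the hinge. 0.75 = open (stop): bar at x=44, z=56. 0 = shut (stop): level, bar at x=60, z=15, past the nose. Starts at 0.55 to 0.7. Stiff hinge with a light spring: stays where left; 1 N pushes the bar down along its arc.
- post_hole (a point): Centre of the cross hole in the fixed shaker's post; x along the hole (away from the robot, open at both faces), z up. Hole 18 mm wide, 16 high. Post 20 thick (x), 36 wide, top 16 above this point, mid on a flat plate 180 x 150 whose top is 16 below this point, 60 above the worktop. Pin home: its underside on the plate, head against the post, its origin 22 from this point along x.
- plain_pin: A plain pin without a loop, otherwise of the same shape, size and frame as the hitch pin, lying on the other side of the shaker. To be left alone.
Not all that is in view belongs to the job. What is shaped like the hitch_pin but blue or green is not meant.

How it is judged:
At the end, for the whole second after the job is handed in: The hitch pin is through the post's cross hole: in the pin's frame the hole's centre is at x = 22 within 12 mm, y = 0 within 12 mm, z = 16 within 11 mm, axes within 15 degrees (0.26 rad), either way round; the loop is shut around the post (below 0.2 rad); the pin is at rest (below 0.02 m/s) (x of post_hole in the frame of hitch_pin between 0.01 and 0.034 m and y of post_hole in the frame of hitch_pin between -0.012 and 0.012 m and z of post_hole in the frame of hitch_pin between 0.005 and 0.027 m and angle between the x axis of hitch_pin and the x axis of post_hole, either way round below 0.26 rad and value of joint loop below 0.2 rad and linear speed of hitch_pin below 0.02 m/s); the robot touches nothing.
It fails at once if the plain pin is moved by more than 40 mm (distance of plain_pin from where it was at the start of the episode above 0.04 m).
It also fails if it takes over 50 s, if anything falls off the work surface, if the arm or the gripper's body presses on something with over 40 N, if the wrist force passes 120 N, or if a joint passes its speed limit or range.

## Working session

There is one attempt and no reset: what is moved stays moved. The work goes in short steps, Python scripts to look and compute and a shell command to move; the robot and the scene stay as the last step left them, time stands still between calls to the robot, and variables do not carry over. Pictures are saved under pics/ and viewed, and the job is handed in when it is done.

```bash
ls; mkdir -p pics; python3 - <<'E'
from workcell import robot
import cv2,numpy as np
print(robot.hold_point_z); s=robot.state(); print(s)
for n in ("top","side","wrist"):
    c=robot.capture(n); cv2.imwrite(f"pics/{n}0.png",c["img"]); print({k:v for k,v in c.items() if k!="img"})
E
```

```text
pics
0.0187
{'clock': 0.0, 'joints': array([-1.28712803,  0.47779991,  0.02235206,  1.55642711, -0.01150897,
        1.10928388, -0.08306605]), 'qvel': array([-0.00029493,  0.00036774,  0.00050317,  0.00066621, -0.00024201,
        0.00039521, -0.00125235]), 'joint_torque': array([ 6.24529753e-05, -5.96474218e+01,  1.60768267e+00, -2.81194103e+01,
        1.24034329e-02,  9.33503208e-03, -3.04264027e-07]), 'ee_pos': array([0.25752837, 0.62332087, 0.23033635]), 'tcp_rot': array([-1.09807688e-04,  1.94613737e-01,  9.80879550e-01, -8.88211372e-04]), 'ft_force': array([ 1.16045272, -0.19004011,  0.22924087]), 'moment': array([ 0.01126911,  0.01803422, -0.02937446]), 'width': 1.0032466127650275}
{'fovy': 45.85564252211664, 'cx': 256.4467365981413, 'cy': 186.4086379885421, 'cam_to_world': array([[-0.01478118,  0.99601942, -0.08790238,  0.44822956],
       [-0.9998895 , -0.01458473,  0.00287673, -0.02471044],
       [ 0.00158324,  0.08793519,  0.99612494,  1.03333532],
       [ 0.        ,  0.        ,  0.        ,  1.        ]])}
{'fovy': 56.79261650684024, 'cx': 256.7243493319144, 'cy': 189.75186455373867, 'cam_to_world': array([[-0.99028756,  0.07671484, -0.11595424,  0.43396231],
       [-0.13903041, -0.55268398,  0.82171222,  0.67939513],
       [-0.00104853,  0.82985255,  0.55798176,  0.55691172],
       [ 0.        ,  0.        ,  0.        ,  1.        ]])}
{'fovy': 59.371949538072165, 'cx': 255.8214856350053, 'cy': 189.16279012269672, 'T_tool_cam': array([[ 2.37757564e-04,  9.49551894e-01,  3.13609858e-01,
         8.17113740e-02],
       [ 9.99999972e-01, -2.25331835e-04, -7.58690621e-05,
         1.57483273e-03],
       [-1.37532681e-06,  3.13609867e-01, -9.49551921e-01,
        -1.41779398e-01],
       [ 0.00000000e+00,  0.00000000e+00,  0.00000000e+00,
         1.00000000e+00]])}
```

View pics/top0.png

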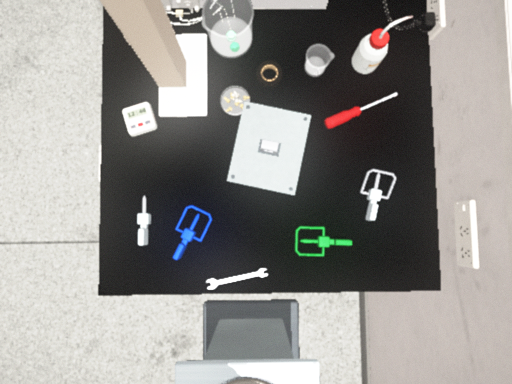

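View pics/side0.png

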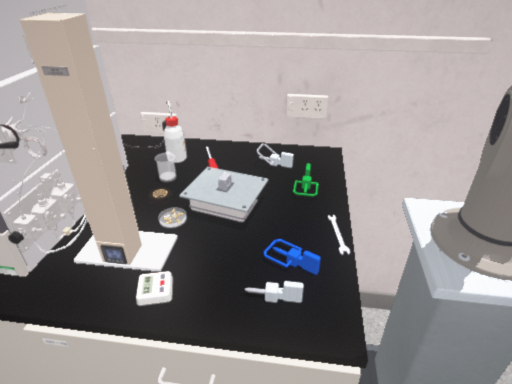

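```bash
cat > h.py <<'E'
import numpy as np, cv2
from scipy.spatial.transform import Rotation as R
from workcell import robot
def Tcw(c,s=None):
    if "cam_to_world" in c: return c["cam_to_world"]
    T=np.eye(4); q=s["tcp_rot"]; T[:3,:3]=R.from_quat([q[1],q[2],q[3],q[0]]).as_matrix(); T[:3,3]=s["ee_pos"]
    return T@c["T_tool_cam"]
def ray(c,u,v,s=None):
    T=Tcw(c,s); f=c["img"].shape[0]/2/np.tan(np.radians(c["fovy"]/2))
    d=T[:3,:3]@np.array([(u-c["cx"])/f,-(v-c["cy"])/f,-1.]); return T[:3,3],d
def onz(c,u,v,z,s=None):
    o,d=ray(c,u,v,s); return o+d*(z-o[2])/d[2]
def tri(r1,r2):
    A=[];b=[]
    M=np.zeros((3,3));bb=np.zeros(3)
    for o,d in (r1,r2):
        d=d/np.linalg.norm(d); P=np.eye(3)-np.outer(d,d); M+=P; bb+=P@o
    p=np.linalg.solve(M,bb)
    e=[np.linalg.norm((np.eye(3)-np.outer(d,d)/(d@d))@(p-o)) for o,d in (r1,r2)]
    return p,e
def proj(c,p,s=None):
    T=Tcw(c,s); q=T[:3,:3].T@(np.array(p)-T[:3,3]); f=c["img"].shape[0]/2/np.tan(np.radians(c["fovy"]/2))
    return c["cx"]+f*q[0]/-q[2], c["cy"]-f*q[1]/-q[2]
def crop(img,x0,x1,y0,y1,k,name):
    cv2.imwrite(name,cv2.resize(img[y0:y1,x0:x1],None,fx=k,fy=k,interpolation=cv2.INTER_CUBIC))
E
python3 - <<'E'
import cv2,numpy as np
from h import crop
t=cv2.imread("pics/top0.png"); s=cv2.imread("pics/side0.png")
a=cv2.resize(t[160:230,350:410],None,fx=6,fy=6,interpolation=2); b=cv2.resize(t[95:200,220:320],None,fx=4,fy=4,interpolation=2)
def pad(i,h): return cv2.copyMakeBorder(i,0,h-i.shape[0],0,0,0)
cv2.imwrite("pics/c1.png",np.hstack([pad(a,420),pad(b,420)]))
a=cv2.resize(s[135:175,245:305],None,fx=6,fy=6,interpolation=2); b=cv2.resize(s[160:225,175:275],None,fx=4,fy=4,interpolation=2)
cv2.imwrite("pics/c2.png",np.hstack([pad(a,270),pad(b,270)]))
E
```

```text
(no output)
```

View pics/c1.png

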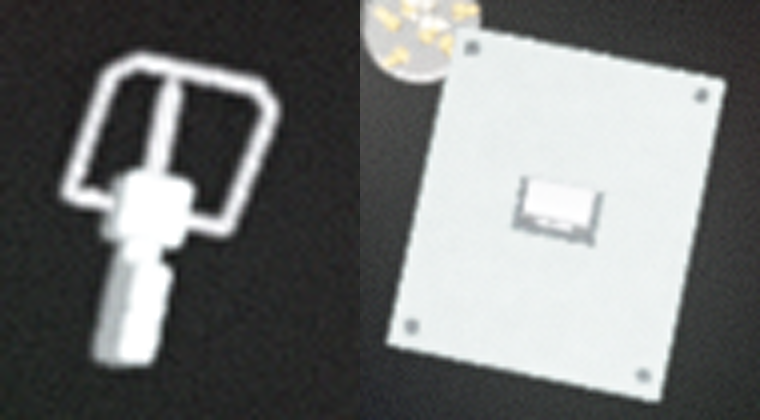

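View pics/c2.png

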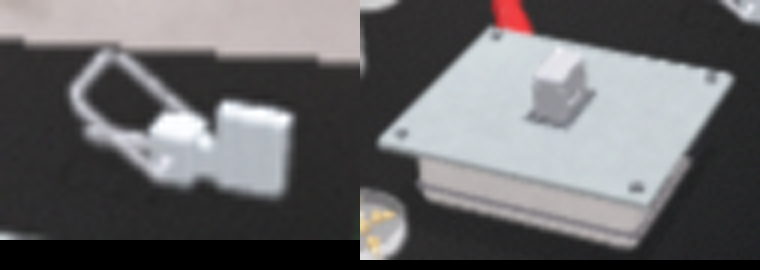

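```bash
python3 - <<'E'
from h import *
c=robot.capture("top"); s=robot.capture("side")
g=cv2.cvtColor(c["img"],cv2.COLOR_BGR2GRAY)
m=(g>120).astype(np.uint8); m[:, :224]=0; m[:95]=0; m[200:]=0; m[:,318:]=0
n,l,st,ce=cv2.connectedComponentsWithStats(m); k=1+np.argmax(st[1:,4])
# remove dish
mm=cv2.morphologyEx((l==k).astype(np.uint8),cv2.MORPH_OPEN,np.ones((9,9)))
cs,_=cv2.findContours(mm,0,2); r=cv2.minAreaRect(max(cs,key=cv2.contourArea)); print(r)
P=np.array([onz(c,*p,.06) for p in cv2.boxPoints(r)]); print(P.round(4), P.mean(0), np.linalg.norm(np.diff(P,axis=0),axis=1))
# plate hole corners screws
sc=[(220+472/4-90,95+47/4)]
sc=[(220+(472-360)/4,95+47/4),(220+(701-360)/4,95+95/4),(220+(643-360)/4,95+375/4),(220+(411-360)/4,95+326/4)]
S=np.array([onz(c,*p,.06) for p in sc]); print(S.round(4),S.mean(0)); 
d=S[1]-S[2]+S[0]-S[3]; print("yaw long",np.degrees(np.arctan2(d[1],d[0])), np.linalg.norm(d)/2)
print("post top mid", onz(c,220+(561-360)/4,95+205/4,.092))
for nm,p,z in (("plate",(374.3,212),.045),("head",(375,194.7),.03),("nose",(378.5,173.3),.015),("barL",(350+137/6,160+60/6),.05)):
    print(nm,onz(c,*p,z))
# side: post top, corners
post=[(175+(530-360)/4,160+80/4)]
r1=ray(c,220+(561-360)/4,95+205/4); r2=ray(s,175+(562-360)/4,160+64/4); print("post tri",tri(r1,r2))
r1=ray(c,375,194.7); r2=ray(s,245+178/6,135+125/6); print("head tri",tri(r1,r2))
r1=ray(c,374.3,212); r2=ray(s,245+255/6,135+108/6); print("gplate tri",tri(r1,r2))
E
```

```text
((260.01922607421875, 142.90383911132812), (89.42896270751953, 89.23284149169922), 11.309932708740234)
[[ 0.5541  0.0779  0.06  ]
 [ 0.7465  0.0385  0.06  ]
 [ 0.7046 -0.1529  0.06  ]
 [ 0.5135 -0.1103  0.06  ]] [ 0.62967397 -0.03670601  0.06      ] [0.19642318 0.19590371 0.19579627]
[[ 0.7092 -0.0116  0.06  ]
 [ 0.6807 -0.1362  0.06  ]
 [ 0.528  -0.1013  0.06  ]
 [ 0.5563  0.0233  0.06  ]] [ 0.61856414 -0.05645298  0.06      ]
yaw long -12.867260819156698 0.1567629675949854
post top mid [ 0.61545963 -0.05764082  0.092     ]
plate [ 0.47579505 -0.28314904  0.045     ]
head [ 0.51447499 -0.29006418  0.03      ]
nose [ 0.5637783  -0.30376915  0.015     ]
barL [ 0.5672334 -0.2820843  0.05     ]
post tri (array([ 0.6162023 , -0.05763158,  0.09050847]), [np.float64(0.00047469820619619105), np.float64(0.00047469820619608805)])
head tri (array([ 0.514479  , -0.28994885,  0.03043097]), [np.float64(3.2451777861130845e-05), np.float64(3.245177786121486e-05)])
gplate tri (array([ 0.47540857, -0.28262157,  0.04705164]), [np.float64(0.0003293136980248077), np.float64(0.0003293136980247584)])
```

Candidates in the top view are a grey pin with loop at (376,195), a grey plain pin at (143,222), a blue pin at (192,232) and a green pin at (322,241). I choose the one at (376,195): it is metal, and both crops show its raised wire loop. Triangulated heights agree with the given sizes: head 30.4 mm against 30, grip plate 47 against 45, post top 90.5 against 92.

```bash
cat >> h.py <<'E'
def go(x,y,z,yaw=None):
    s=robot.state(); q=s["tcp_rot"]; M=R.from_quat([q[1],q[2],q[3],q[0]]).as_matrix()
    d=np.array([x,y,z])-s["ee_pos"]
    print("t",round(s["clock"],2),"pos",s["ee_pos"].round(4),"F",s["ft_force"].round(1),"w",round(s["width"],3))
    print("units now",(M.T@d/.03).round(2))
    if yaw is not None:
        a=np.radians(yaw); X=np.array([np.cos(a),np.sin(a),0]); Z=np.array([0,0,-1.]); W=np.c_[X,np.cross(Z,X),Z]
        print("turn units",np.degrees(R.from_matrix(M.T@W).as_rotvec()).round(2)/5,"units after turn",(W.T@d/.03).round(2))
E
python3 -c "
from h import *
go(.5,.2,.23,167)"
python3 -m crank '[-0.5,-0.4,0,0,0,-1,1, -0.7,-0.6,0,0,0,-0.9,1, -0.95,-0.5,0,0,0,0,1, -0.95,-0.5,0,0,0,0,1, -0.95,-0.5,0,0,0,0,1, -0.95,-0.5,0,0,0,0,1, -0.95,-0.5,0,0,0,0,1, -0.95,-0.5,0,0,0,0,1]'; python3 -c "
from h import *
go(.5,.2,.23,167);go(.476,-.2815,.15,167)"
```

```text
t 0.25 pos [0.2577 0.6236 0.2308] F [-0.4 -1.1  1.6] w 1.001
units now [-12.86  -9.97   0.04]
turn units [-0.01 -0.   -1.89] units after turn [-11.05 -11.94   0.03]
clock: 0.92
ee_pos: [0.4252, 0.4603, 0.2284]
tcp_rot: [-0.003, 0.099, 0.995, 0.0]
ft_force: [0.7, 1.0, 0.4]
width: 0.999
t 0.92 pos [0.4252 0.4603 0.2284] F [0.7 1.  0.4] w 0.999
units now [-4.15 -8.02 -0.08]
turn units [ 0.002 -0.076  0.332] units after turn [-4.38 -7.89 -0.05]
t 0.92 pos [0.4252 0.4603 0.2284] F [0.7 1.  0.4] w 0.999
units now [ -6.54 -23.91   2.56]
turn units [ 0.002 -0.076  0.332] units after turn [ -7.21 -23.71   2.61]
```

```bash
python3 -m crank '[-0.5,-1,0,0,0,0.2,1, -0.5,-1,0,0,0,0,1, -0.5,-1,0,0,0,0,1, -0.5,-1,0,0,0,0,1, -0.4,-1,0,0,0,0,1, -0.3,-1,0,0,0,0,1, -0.3,-1,0,0,0,0,1, -0.2,-1,0,0,0,0,1]'; python3 -m crank '[-0.2,-1,0,0,0,0,1, -0.2,-1,0,0,0,0,1, -0.2,-1,0,0,0,0,1, -0.2,-1,0,0,0,0,1, -0.2,-1,0,0,0,0,1, -0.2,-1,0.2,0,0,0,1, -0.2,-1,0.2,0,0,0,1, -0.2,-1,0.2,0,0,0,1]'; python3 -c "
from h import *
go(.476,-.2815,.15,167)"
```

```text
clock: 1.58
ee_pos: [0.4746, 0.1927, 0.227]
tcp_rot: [-0.001, 0.11, 0.994, 0.001]
ft_force: [0.6, 0.1, 0.6]
width: 0.998
clock: 2.25
ee_pos: [0.4675, -0.0645, 0.2102]
tcp_rot: [0.002, 0.111, 0.994, 0.003]
ft_force: [0.4, 0.6, -0.3]
width: 0.999
t 2.25 pos [ 0.4675 -0.0645  0.2102] F [ 0.4  0.6 -0.3] w 0.999
units now [-1.86 -7.01  1.97]
turn units [0.062 0.028 0.058] units after turn [-1.9  -6.99  2.01]
```

```bash
python3 -m crank '[-0.3,-1,0.2,0,0,0,1, -0.3,-1,0.3,0,0,0,1, -0.3,-1,0.3,0,0,0,1, -0.3,-1,0.3,0,0,0,1, -0.3,-1,0.3,0,0,0,1, -0.3,-1,0.3,0,0,0,1, -0.3,-0.9,0.3,0,0,0,1, 0,-0.2,0,0,0,0,1]'; python3 - <<'E'
from h import *
go(.476,-.2815,.15,167)
s=robot.state(); c=robot.capture("wrist"); cv2.imwrite("pics/w1.png",c["img"])
E
```

```text
clock: 2.92
ee_pos: [0.4807, -0.3019, 0.1472]
tcp_rot: [0.004, 0.112, 0.994, 0.002]
ft_force: [-0.4, -1.4, 1.2]
width: 1.001
t 2.92 pos [ 0.4807 -0.3019  0.1472] F [-0.4 -1.4  1.2] w 1.001
units now [ 0.3   0.63 -0.09]
turn units [0.044 0.076 0.018] units after turn [ 0.3   0.63 -0.09]
```

View pics/w1.png

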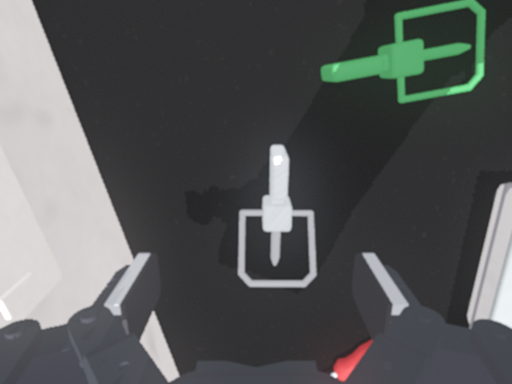

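The wrist view shows the hitch pin upright in the frame: grip plate at (278,170), head at (277,212), nose at (275,264), with the loop open around it.

```bash
python3 - <<'E'
from h import *
s=robot.state(); c=robot.capture("wrist")
im=c["img"]; crop(im,220,340,130,300,3.5,"pics/w1c.png")
for nm,p,z in (("rear",(279,148),.045),("head",(277.5,207),.03),("nose",(275.5,264),.015)):
    print(nm,onz(c,*p,z,s).round(4))
for x in (0.4756,): print(proj(c,(x,-.2815,.045),s))
go(.476,-.2815,.15,167)
E
```

```text
rear [ 0.4533 -0.2756  0.045 ]
head [ 0.5047 -0.2865  0.03  ]
nose [ 0.566  -0.3001  0.015 ]
(np.float64(277.3644600320187), np.float64(178.0253715220498))
t 3.02 pos [ 0.4807 -0.299   0.148 ] F [0.5 0.1 0.7] w 0.999
units now [ 0.28  0.53 -0.06]
turn units [0.066 0.074 0.026] units after turn [ 0.29  0.53 -0.07]
```

View pics/w1c.png

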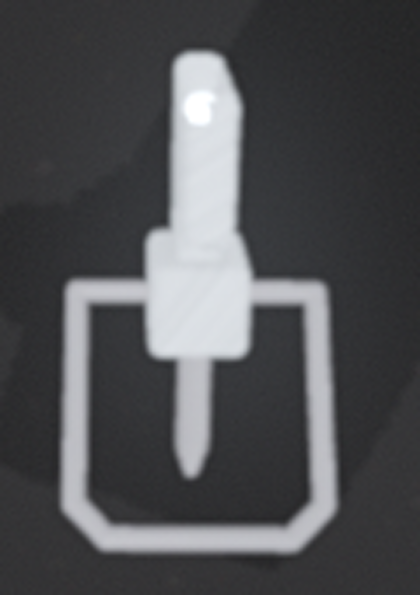

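```bash
python3 - <<'E'
from h import *
s=robot.state(); c=robot.capture("wrist")
a=onz(c,277.1,146,.045,s);b=onz(c,274.3,265.7,.015,s);h=onz(c,276.7,205.5,.03,s)
d=b-a; print(a,h,b,np.degrees(np.arctan2(d[1],d[0])),np.linalg.norm(d[:2]))
u=d[:2]/np.linalg.norm(d[:2]); print("from nose grip", b[:2]-92*u*.001, "from rear",a[:2]+18*u*.001,"head rear -> grip",h[:2]-28*u*.001)
go(.475,-.2803,.06,167)
E
```

```text
[ 0.45223978 -0.2740735   0.045     ] [ 0.50405069 -0.28413223  0.03      ] [ 0.56843952 -0.29878258  0.015     ] -12.004749894297895 0.11879779873755317
from nose grip [ 0.47845152 -0.27964725] from rear [ 0.46984613 -0.27781737] head rear -> grip [ 0.47666303 -0.27830843]
t 3.07 pos [ 0.4814 -0.297   0.1483] F [-0.4  0.5  0.1] w 1.003
units now [0.35 0.48 2.94]
turn units [0.078 0.078 0.056] units after turn [0.33 0.49 2.94]
```

```bash
python3 -m crank '[0.2,0.3,0.6,0.05,0.05,0,1, 0.15,0.2,0.7,0.03,0.03,0,1, 0,0,0.7,0,0,0,1, 0,0,0.5,0,0,0,1, 0,0,0.3,0,0,0,1, 0,0,0.1,0,0,0,1, 0,0,0,0,0,0,1, 0,0,0,0,0,0,1]'; python3 - <<'E'
from h import *
go(.476,-.280,.0115,167.3)
s=robot.state(); c=robot.capture("wrist"); cv2.imwrite("pics/w2.png",c["img"])
E
```

```text
clock: 3.73
ee_pos: [0.4816, -0.2646, 0.0634]
tcp_rot: [0.004, 0.102, 0.995, 0.003]
ft_force: [-0.3, -0.9, 0.6]
width: 0.999
t 3.73 pos [ 0.4816 -0.2646  0.0634] F [-0.3 -0.9  0.6] w 0.999
units now [ 0.09 -0.55  1.73]
turn units [0.088 0.092 0.202] units after turn [ 0.07 -0.54  1.73]
```

View pics/w2.png

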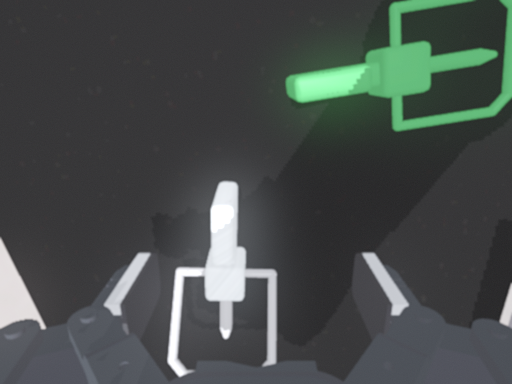

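```bash
python3 -m crank '[0,-0.25,0.3,0.05,0.05,0.2,1, 0,-0.2,0.3,0.03,0.03,0,1, 0,0,0.2,0,0,0,1, 0,0,0.1,0,0,0,1, 0,0,0,0,0,0,1, 0,0,0,0,0,0,1, 0,0,0,0,0,0,1, 0,0,0,0,0,0,1]'; python3 - <<'E'
from h import *
go(.476,-.280,.0115,167.3)
s=robot.state(); c=robot.capture("wrist"); cv2.imwrite("pics/w3.png",c["img"])
E
```

```text
clock: 4.45
ee_pos: [0.48, -0.2813, 0.0357]
tcp_rot: [0.002, 0.113, 0.994, -0.001]
ft_force: [-0.1, -0.5, -0.5]
width: 0.999
t 4.45 pos [ 0.48   -0.2813  0.0357] F [-0.1 -0.5 -0.5] w 0.999
units now [0.14 0.01 0.81]
turn units [-0.016  0.052 -0.046] units after turn [0.14 0.01 0.81]
```

View pics/w3.png

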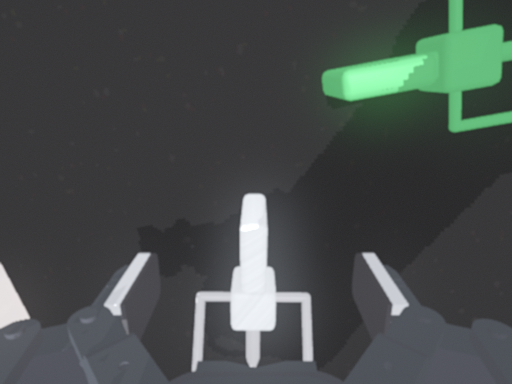

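```bash
python3 -m crank '[0.13,0,0.25,0,0,0,1, 0,0,0.25,0,0,0,1, 0,0,0.2,0,0,0,1, 0,0,0.1,0,0,0,1, 0,0,0,0,0,0,1, 0,0,0,0,0,0,0, 0,0,0,0,0,0,0, 0,0,0,0,0,0,0]' 60;  python3 -c "
from h import *
go(.476,-.280,.0115,167.3)"; python3 -m crank '[0,0,0,0,0,0,0, 0,0,0,0,0,0,0, 0,0,0,0,0,0,0, 0,0,0,0,0,0,0, 0,0,0,0,0,0,0, 0,0,0,0,0,0,0, 0,0,0,0,0,0,0,0,0,0,0,0,0,0]'; python3 -c "
from h import *
go(.476,-.280,.0115,167.3)"
```

```text
clock: 5.17
ee_pos: [0.476, -0.2798, 0.009]
tcp_rot: [0.002, 0.112, 0.994, -0.001]
ft_force: [-0.2, -0.2, -0.1]
width: 0.608
t 5.17 pos [ 0.476  -0.2798  0.009 ] F [-0.2 -0.2 -0.1] w 0.608
units now [-0.   -0.01 -0.08]
turn units [-0.012  0.05  -0.038] units after turn [-0.   -0.01 -0.08]
clock: 5.83
ee_pos: [0.4764, -0.2802, 0.0097]
tcp_rot: [0.003, 0.112, 0.994, -0.001]
ft_force: [-0.3, -0.1, -0.6]
width: 0.134
t 5.83 pos [ 0.4764 -0.2802  0.0097] F [-0.3 -0.1 -0.6] w 0.134
units now [ 0.01  0.   -0.06]
turn units [-0.016  0.066 -0.038] units after turn [ 0.01  0.   -0.06]
```

```bash
python3 -m crank '[0,0,-0.3,0,0,0,0, 0,0,-0.5,0,0,0,0, 0,0,-0.6,0,0,0,0, 0,0,-0.7,0,0,0,0, 0,0,-0.7,0,0,0,0, 0,0,-0.5,0,0,0,0, 0,0,-0.2,0,0,0,0, 0,0,0,0,0,0,0]';  python3 -c "
from h import *
go(.4875,-.0283,.125,167.1)"
```

```text
clock: 6.5
ee_pos: [0.4729, -0.2785, 0.1204]
tcp_rot: [-0.0, 0.113, 0.994, 0.0]
ft_force: [-0.3, -0.5, -1.5]
width: 0.131
t 6.5 pos [ 0.4729 -0.2785  0.1204] F [-0.3 -0.5 -1.5] w 0.131
units now [ 1.39  8.24 -0.15]
turn units [ 0.004 -0.008 -0.004] units after turn [ 1.39  8.24 -0.15]
```

```bash
python3 -m crank '[0.1,0.4,-0.1,0,0,0,0, 0.15,0.7,-0.1,0,0,0,0, 0.2,0.8,0,0,0,0,0, 0.2,0.9,0,0,0,0,0, 0.2,0.9,0,0,0,0,0, 0.2,0.9,0,0,0,0,0, 0.2,0.9,0,0,0,0,0, 0.1,0.8,0,0,0,0,0]';  python3 -c "
from h import *
go(.4875,-.0283,.125,167.1)"
```

```text
clock: 7.17
ee_pos: [0.4711, -0.0844, 0.1221]
tcp_rot: [-0.003, 0.119, 0.993, -0.002]
ft_force: [0.8, 0.8, -1.3]
width: 0.134
t 7.17 pos [ 0.4711 -0.0844  0.1221] F [ 0.8  0.8 -1.3] w 0.134
units now [-0.09  1.95 -0.11]
turn units [-0.052 -0.074 -0.158] units after turn [-0.12  1.95 -0.1 ]
```

```bash
python3 -m crank '[0,0.6,0,0,0,-0.1,0, 0,0.4,0,0,0,0,0, 0,0.2,0,0,0,0,0, 0,0,0,0,0,0,0, 0,0,0,0,0,0,0, 0,0,0,0,0,0,0, 0,0,0,0,0,0,0, 0,0,0,0,0,0,0]';  python3 - <<'E'
from h import *
go(.4875,-.0283,.125,167.1)
for n in ("top","side","wrist"):
    c=robot.capture(n); cv2.imwrite(f"pics/{n}4.png",c["img"])
    if n=="top": crop(c["img"],170,350,90,240,4,"pics/top4c.png")
    if n=="side": crop(c["img"],170,320,110,230,5,"pics/side4c.png")
E
```

```text
clock: 7.83
ee_pos: [0.4756, -0.0437, 0.1176]
tcp_rot: [-0.008, 0.112, 0.994, -0.002]
ft_force: [1.1, -0.3, -2.6]
width: 0.136
t 7.83 pos [ 0.4756 -0.0437  0.1176] F [ 1.1 -0.3 -2.6] w 0.136
units now [-0.27  0.59 -0.25]
turn units [-0.068 -0.174  0.018] units after turn [-0.27  0.59 -0.25]
```

View pics/top4c.png

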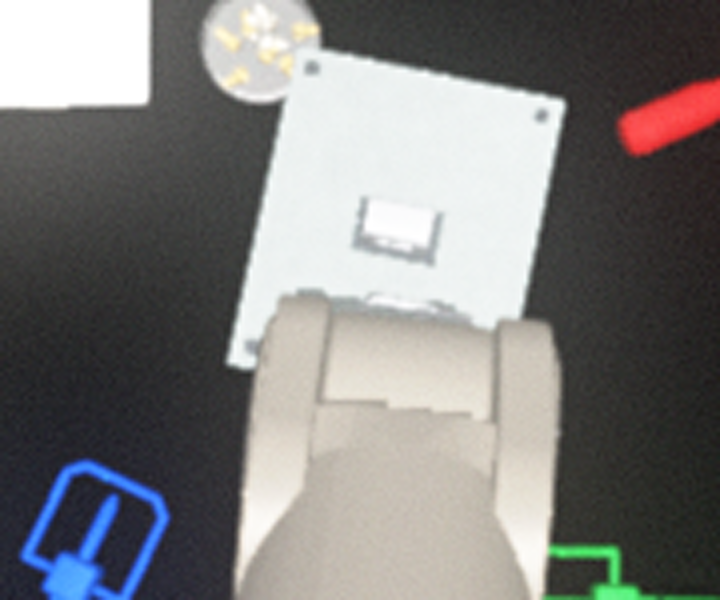

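View pics/side4c.png

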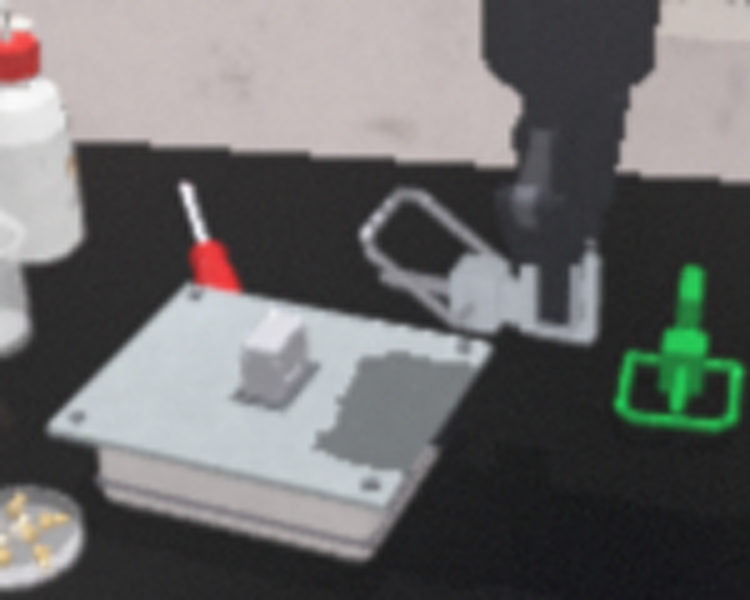

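View pics/wrist4.png

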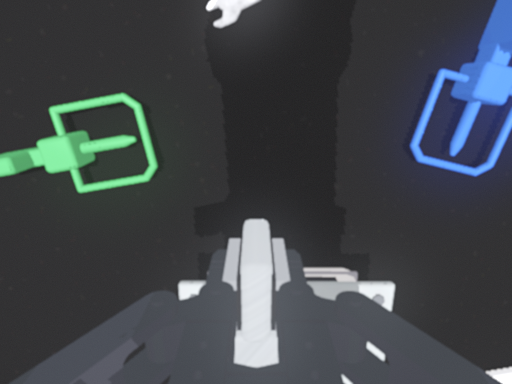

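```bash
cat >> h.py <<'E'
def pinplane(c,pts,off=0):
    s=robot.state(); q=s["tcp_rot"]; M=R.from_quat([q[1],q[2],q[3],q[0]]).as_matrix()
    n=M[:,1]; p0=s["ee_pos"]+off*n
    for u,v in pts:
        o,d=ray(c,u,v); P=o+d*(n@(p0-o))/(n@d); t=M.T@(P-s["ee_pos"]); print((u,v),P.round(4),"tool",(t*1000).round(1))
E
python3 - <<'E'
from h import *
go(.4875,-.0283,.125,167.1)
c=robot.capture("side"); cv2.imwrite("pics/s5.png",c["img"]); crop(c["img"],235,300,140,190,12,"pics/s5c.png")
E
```

```text
t 7.98 pos [ 0.4757 -0.0434  0.1177] F [-0.   0.  -1.9] w 0.131
units now [-0.27  0.58 -0.25]
turn units [-0.066 -0.172  0.022] units after turn [-0.27  0.58 -0.24]
```

View pics/s5c.png

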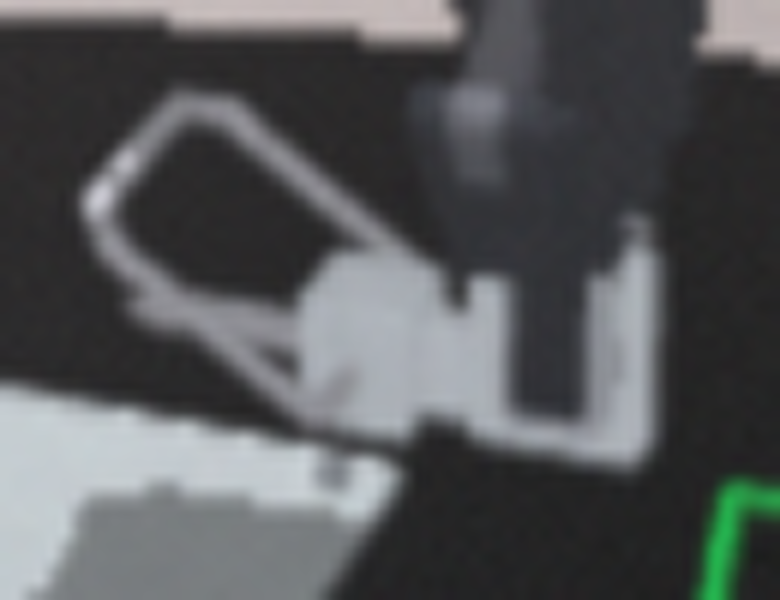

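```bash
python3 - <<'E'
from h import *
c=robot.capture("side")
f=lambda a:[(235+(x+.0)/12-.46,140+y/12-.46) for x,y in a]
pinplane(c,f([(472,440),(650,468),(655,260)]),.006)
pinplane(c,f([(130,308)]),0)
pinplane(c,f([(415,437)]),.012)
E
```

```text
(273.87333333333333, 176.20666666666665) [ 0.4942 -0.041   0.1105] tool [-17.6   6.    6.9]
(288.7066666666667, 178.54) [ 0.4584 -0.0329  0.1121] tool [19.1  6.   5.9]
(289.12333333333333, 161.20666666666665) [ 0.4597 -0.033   0.1586] tool [ 18.5   6.  -40.6]
(245.37333333333333, 165.20666666666665) [ 0.5668 -0.0635  0.1222] tool [-93.2  -0.   -5.8]
(269.12333333333333, 175.95666666666665) [ 0.5053 -0.0374  0.1125] tool [-27.6  12.    4.7]
```

```bash
python3 -m crank '[-0.15,0.2,-0.1,-0.06,-0.1,0,0, -0.15,0.15,-0.1,0,-0.1,0,0, 0,0.05,0,0,0,0,0, 0,0,0,0,0,0,0, 0,0,0,0,0,0,0, 0,0,0,0,0,0,0, 0,0,0,0,0,0,0, 0,0,0,0,0,0,0]';  python3 - <<'E'
from h import *
go(.494,-.0298,.0715,167.1)
c=robot.capture("top"); crop(c["img"],220,320,95,195,6,"pics/t6c.png")
E
```

```text
clock: 8.75
ee_pos: [0.489, -0.0316, 0.1246]
tcp_rot: [0.003, 0.111, 0.994, 0.0]
ft_force: [-0.4, -0.0, -1.9]
width: 0.133
t 8.75 pos [ 0.489  -0.0316  0.1246] F [-0.4 -0.  -1.9] w 0.133
units now [-0.14  0.09  1.77]
turn units [0.01  0.06  0.042] units after turn [-0.15  0.1   1.77]
```

View pics/t6c.png

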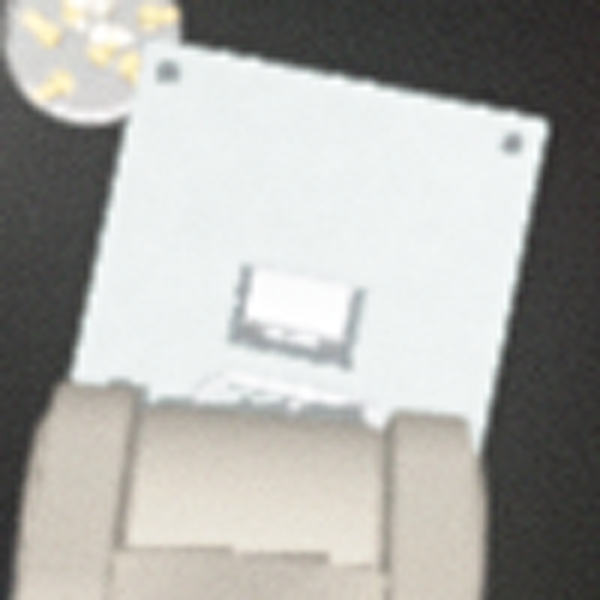

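```bash
python3 -m crank '[-0.05,0.05,0.3,0,0,0,0, -0.05,0,0.4,0,0,0,0, 0,0,0.4,0,0,0,0, 0,0,0.3,0,0,0,0, 0,0,0.15,0,0,0,0, 0,0,0,0,0,0,0, 0,0,0,0,0,0,0, 0,0,0,0,0,0,0]';  python3 - <<'E'
from h import *
go(.494,-.0298,.0715,167.1)
c=robot.capture("top"); crop(c["img"],220,320,95,195,6,"pics/t7c.png")
c=robot.capture("side"); crop(c["img"],200,300,140,210,8,"pics/s7c.png")
E
```

```text
clock: 9.47
ee_pos: [0.4929, -0.0309, 0.0737]
tcp_rot: [0.002, 0.111, 0.994, 0.0]
ft_force: [0.3, -0.1, -1.2]
width: 0.133
t 9.47 pos [ 0.4929 -0.0309  0.0737] F [ 0.3 -0.1 -1.2] w 0.133
units now [-0.03  0.04  0.07]
turn units [0.008 0.056 0.034] units after turn [-0.03  0.05  0.07]
```

View pics/t7c.png

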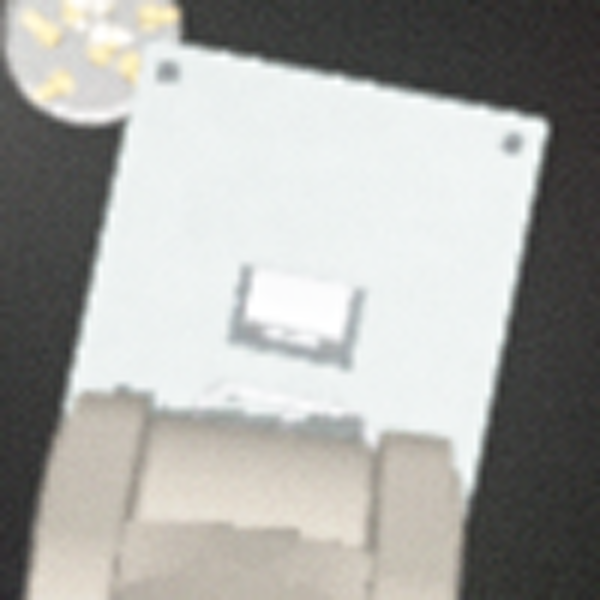

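View pics/s7c.png

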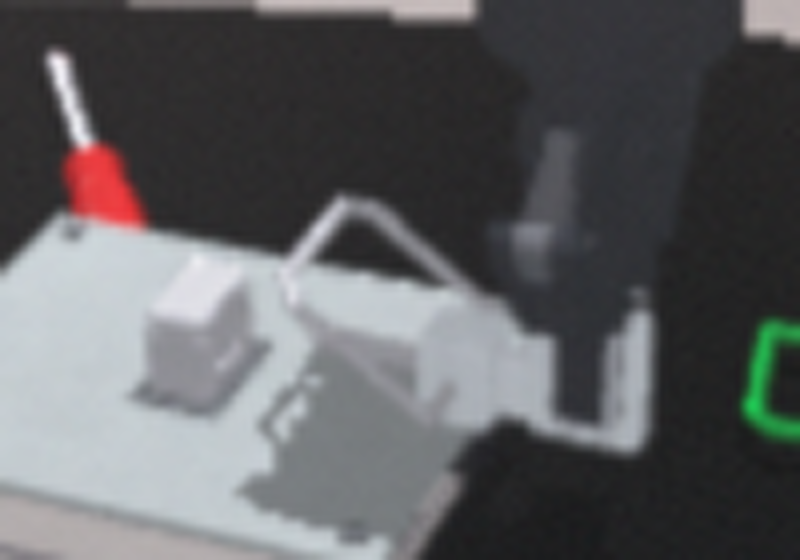

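```bash
python3 -m crank '[-0.2,0.03,0.07,0,0.03,0,0, -0.2,0,0,0,0,0,0, -0.2,0,0,0,0,0,0, -0.2,0,0,0,0,0,0, -0.2,0,0,0,0,0,0, 0,0,0,0,0,0,0, 0,0,0,0,0,0,0, 0,0,0,0,0,0,0]';  python3 - <<'E'
from h import *
go(.5558,-.0439,.0715,167.1)
c=robot.capture("side"); crop(c["img"],200,300,140,210,8,"pics/s8c.png")
E
```

```text
clock: 10.23
ee_pos: [0.5285, -0.0374, 0.0736]
tcp_rot: [0.004, 0.111, 0.994, 0.001]
ft_force: [0.7, 0.7, -1.7]
width: 0.132
t 10.23 pos [ 0.5285 -0.0374  0.0736] F [ 0.7  0.7 -1.7] w 0.132
units now [-0.94 -0.01  0.08]
turn units [0.026 0.082 0.034] units after turn [-0.94 -0.01  0.07]
```

View pics/s8c.png

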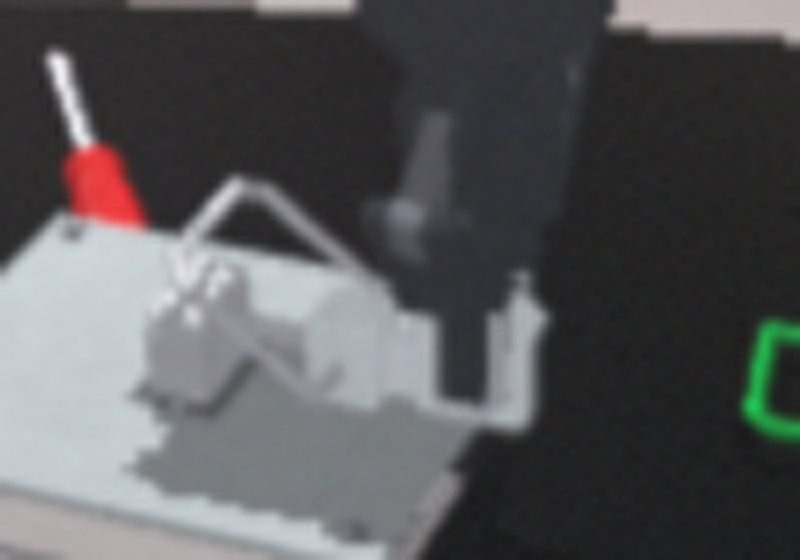

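```bash
python3 -m crank '[-0.2,0,0.05,0,0.05,0,0, -0.2,0,0.03,0,0.03,0,0, -0.15,0,0,0,0,0,0, -0.1,0,0,0,0,0,0, -0.1,0,0,0,0,0,0, -0.1,0,0,0,0,0,0, 0,0,0,0,0,0,0, 0,0,0,0,0,0,0]';  python3 - <<'E'
from h import *
go(.5558,-.0439,.0715,167.1)
c=robot.capture("side"); crop(c["img"],200,300,140,210,8,"pics/s9c.png")
E
```

```text
clock: 10.95
ee_pos: [0.5553, -0.0435, 0.0706]
tcp_rot: [-0.001, 0.111, 0.994, 0.001]
ft_force: [0.2, 0.3, -2.2]
width: 0.131
t 10.95 pos [ 0.5553 -0.0435  0.0706] F [ 0.2  0.3 -2.2] w 0.131
units now [-0.02 -0.01 -0.03]
turn units [ 0.022 -0.02   0.036] units after turn [-0.02 -0.01 -0.03]
```

View pics/s9c.png

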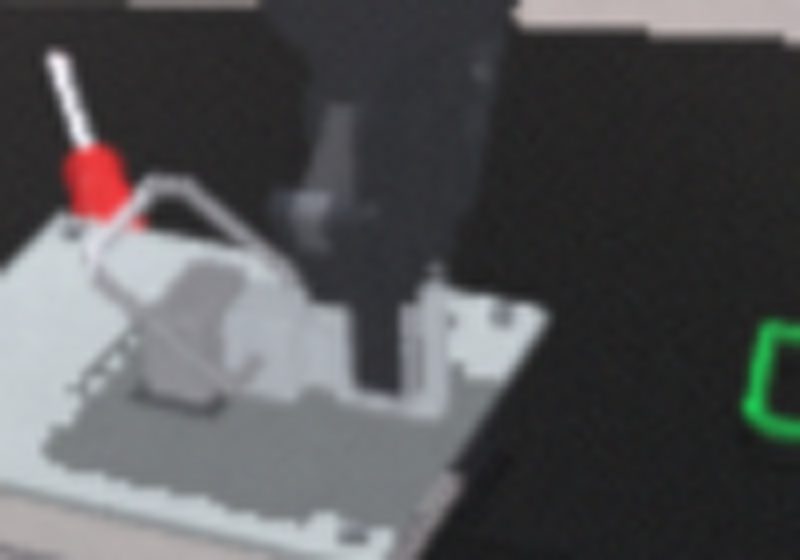

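```bash
python3 -m crank '[-0.08,0,0,0,0,0,0, -0.08,0,0,0,0,0,0, 0,0,0,0,0,0,0, 0,0,0,0,0,0,0, 0,0,0,0,0,0,0, 0,0,0,0,0,0,0, 0,0,0,0,0,0,0, 0,0,0,0,0,0,0]';  python3 - <<'E'
from h import *
go(.5558,-.0439,.07,167.1)
E
```

```text
clock: 11.67
ee_pos: [0.5568, -0.0438, 0.0703]
tcp_rot: [-0.004, 0.11, 0.994, 0.001]
ft_force: [-1.6, -0.8, -0.9]
width: 0.132
t 11.67 pos [ 0.5568 -0.0438  0.0703] F [-1.6 -0.8 -0.9] w 0.132
units now [ 0.03 -0.01  0.01]
turn units [ 0.024 -0.094  0.044] units after turn [ 0.03 -0.01  0.01]
```

```bash
python3 -m crank '[0,0,0.02,0,0,0,0.5, 0,0,0,0,0,0,0.5, 0,0,0,0,0,0,0.5, 0,0,0,0,0,0,0.5, 0,0,0,0,0,0,0.5, 0,0,0,0,0,0,0.5, 0,0,-0.2,0,0,0,0.5, 0,0,-0.4,0,0,0,0.5]';  python3 -m crank '[0,0,-0.6,0,0,0,0.5, 0,0,-0.8,0,0,0,0.5, 0,0,-0.8,0,0,0,0.5, 0,0,-0.8,0,0,0,0, 0,0,-0.5,0,0,0,0, 0,0,-0.2,0,0,0,0, 0,0,0,0,0,0,0, 0,0,0,0,0,0,0]'; python3 - <<'E'
from h import *
u=np.array([.975,-.2232]); t=np.array([.6162,-.0577])+.036*u
go(*t,.15,167.1)
c=robot.capture("side"); crop(c["img"],180,280,130,210,8,"pics/s10c.png")
c=robot.capture("wrist"); cv2.imwrite("pics/w10.png",c["img"])
E
```

```text
clock: 12.33
ee_pos: [0.5573, -0.044, 0.0877]
tcp_rot: [-0.004, 0.111, 0.994, 0.001]
ft_force: [-0.7, -0.5, 0.5]
width: 0.495
clock: 13.0
ee_pos: [0.5591, -0.0454, 0.2127]
tcp_rot: [-0.001, 0.111, 0.994, 0.002]
ft_force: [-0.1, -0.3, -0.3]
width: -0.003
t 13.0 pos [ 0.5591 -0.0454  0.2127] F [-0.1 -0.3 -0.3] w -0.003
units now [-3.15  0.01  2.08]
turn units [ 0.042 -0.016  0.024] units after turn [-3.15  0.03  2.09]
```

View pics/s10c.png

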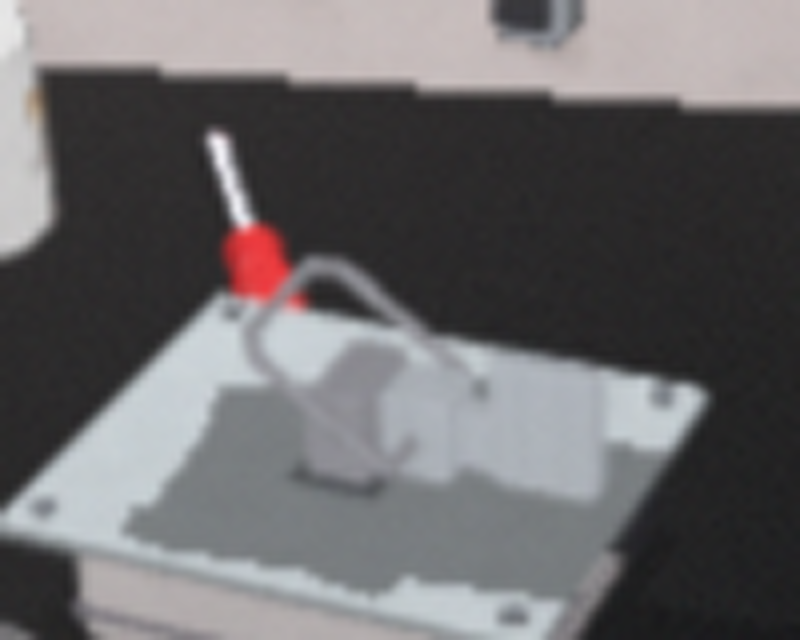

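View pics/w10.png

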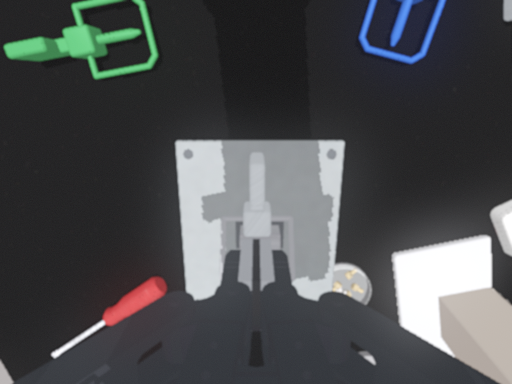

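```bash
python3 -m crank '[-0.4,0,0.05,0,0,0,0, -0.5,0,0.1,0,0,0,0, -0.6,0,0.1,0,0,0,0, -0.6,0,0.2,0,0,0,0, -0.5,0,0.2,0,0,0,0, -0.3,0,0.2,0,0,0,0, 0,0,0.1,0,0,0,0, 0,0,0,0,0,0,0]'; python3 - <<'E'
from h import *
u=np.array([.975,-.2232]); t=np.array([.6162,-.0577])+.036*u
go(*t,.15,167.1)
c=robot.capture("side"); crop(c["img"],160,260,120,200,8,"pics/s11c.png")
E
```

```text
clock: 13.77
ee_pos: [0.646, -0.0658, 0.1701]
tcp_rot: [-0.009, 0.111, 0.994, 0.0]
ft_force: [-0.6, -0.3, -0.7]
width: 0.002
t 13.77 pos [ 0.646  -0.0658  0.1701] F [-0.6 -0.3 -0.7] w 0.002
units now [-0.19  0.04  0.67]
turn units [-0.012 -0.198  0.04 ] units after turn [-0.17  0.04  0.67]
```

View pics/s11c.png

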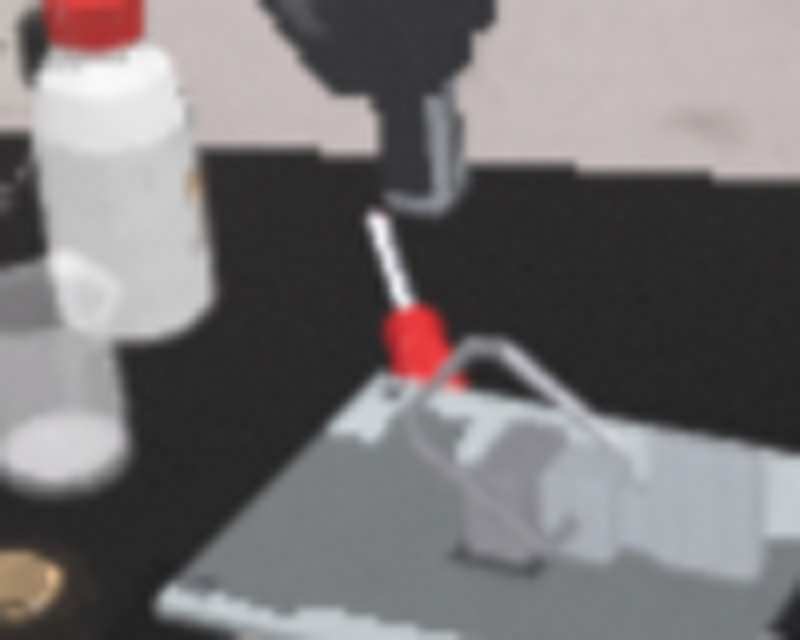

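```bash
python3 - <<'E'
from h import *
c=robot.capture("side")
pinplane(c,[(160+447/8-.45,120+380/8-.45)])
go(.65,-.0655,.13,167.1)
E
```

```text
(215.425, 167.05) [ 0.6429 -0.0649  0.1101] tool [ 1.9 -0.  61.1]
t 13.87 pos [ 0.6457 -0.0655  0.1711] F [ 0.3 -0.2  0.6] w -0.001
units now [-0.16  0.03  1.37]
turn units [-0.008 -0.19   0.042] units after turn [-0.14  0.03  1.37]
```

```bash
python3 -m crank '[-0.1,0,0.3,0,-0.1,0,0, -0.05,0,0.4,0,-0.08,0,0, 0,0,0.3,0,0,0,0, 0,0,0.2,0,0,0,0, 0,0,0.1,0,0,0,0, 0,0,0,0,0,0,0, 0,0,0,0,0,0,0, 0,0,0,0,0,0,0]'; python3 - <<'E'
from h import *
go(.650,-.0655,.0785,167.1)
c=robot.capture("side"); crop(c["img"],160,260,120,200,8,"pics/s12c.png")
E
```

```text
clock: 14.53
ee_pos: [0.6487, -0.0657, 0.1332]
tcp_rot: [0.001, 0.11, 0.994, 0.001]
ft_force: [-0.1, 0.4, -0.8]
width: -0.002
t 14.53 pos [ 0.6487 -0.0657  0.1332] F [-0.1  0.4 -0.8] w -0.002
units now [-0.04  0.01  1.82]
turn units [0.014 0.012 0.048] units after turn [-0.04  0.02  1.82]
```

View pics/s12c.png

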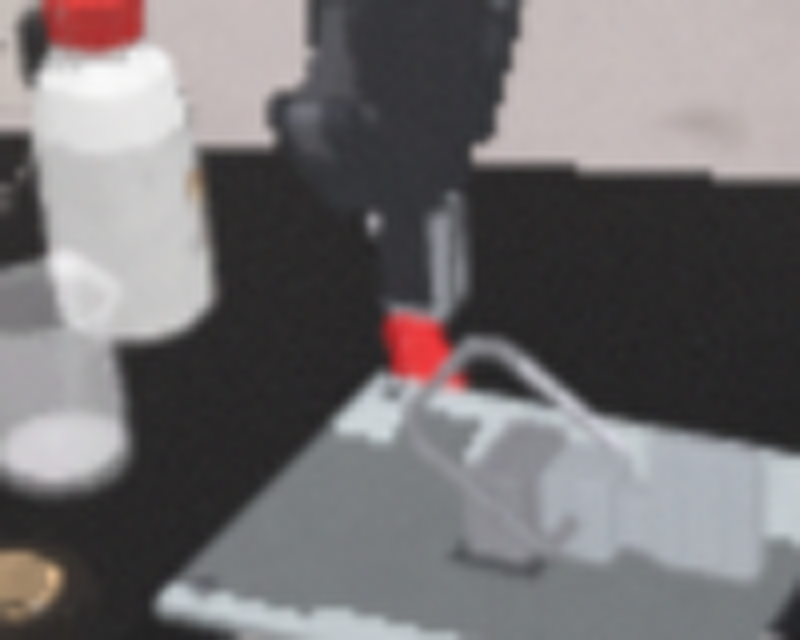

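```bash
python3 -m crank '[0,0,0.2,0,0,0,0, 0,0,0.2,0,0,0,0, 0,0,0.2,0,0,0,0, 0,0,0.2,0,0,0,0, 0,0,0.2,0,0,0,0, 0,0,0.1,0,0,0,0, 0,0,0,0,0,0,0, 0,0,0,0,0,0,0]'; python3 - <<'E'
from h import *
go(.649,-.0655,.0785,167.1)
c=robot.capture("side"); crop(c["img"],160,260,120,200,8,"pics/s13c.png")
E
```

```text
clock: 15.25
ee_pos: [0.6502, -0.0659, 0.0976]
tcp_rot: [0.002, 0.11, 0.994, 0.001]
ft_force: [0.4, 1.0, -0.0]
width: 0.0
t 15.25 pos [ 0.6502 -0.0659  0.0976] F [ 0.4  1.  -0. ] w 0.0
units now [0.04 0.   0.64]
turn units [0.02  0.046 0.048] units after turn [0.04 0.   0.64]
```

View pics/s13c.png

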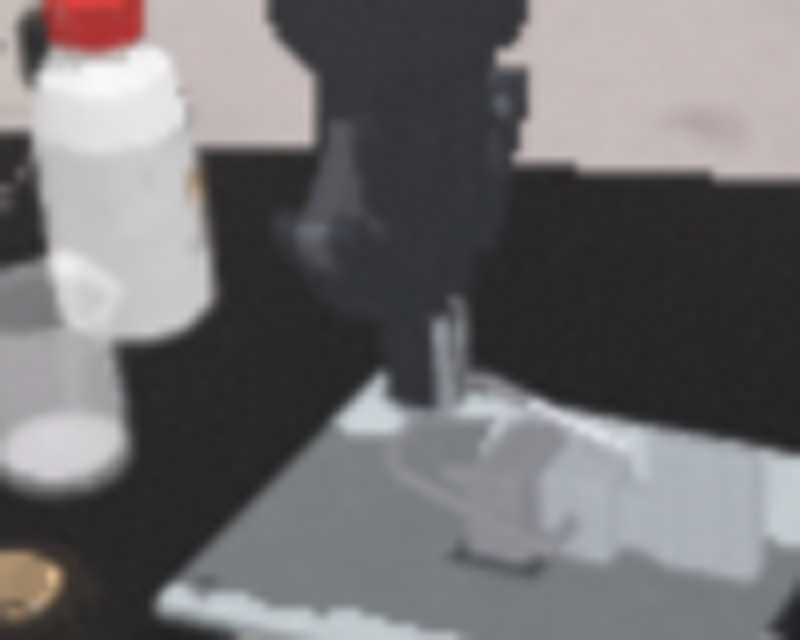

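The loop is following the finger down, and the pin has not moved. I'll keep pushing.

```bash
python3 -m crank '[0,0,0.15,0,0,0,0, 0,0,0.15,0,0,0,0, 0,0,0.15,0,0,0,0, 0,0,0.12,0,0,0,0, 0,0,0.1,0,0,0,0, 0,0,0,0,0,0,0, 0,0,0,0,0,0,0, 0,0,0,0,0,0,0]'; python3 - <<'E'
from h import *
go(.649,-.0655,.0780,167.1)
c=robot.capture("side"); crop(c["img"],160,260,120,200,8,"pics/s14c.png")
E
```

```text
clock: 15.97
ee_pos: [0.6513, -0.0661, 0.0766]
tcp_rot: [0.003, 0.11, 0.994, 0.001]
ft_force: [-0.2, 0.5, 1.7]
width: 0.003
t 15.97 pos [ 0.6513 -0.0661  0.0766] F [-0.2  0.5  1.7] w 0.003
units now [ 0.08  0.   -0.05]
turn units [0.024 0.072 0.046] units after turn [ 0.08  0.   -0.05]
```

View pics/s14c.png

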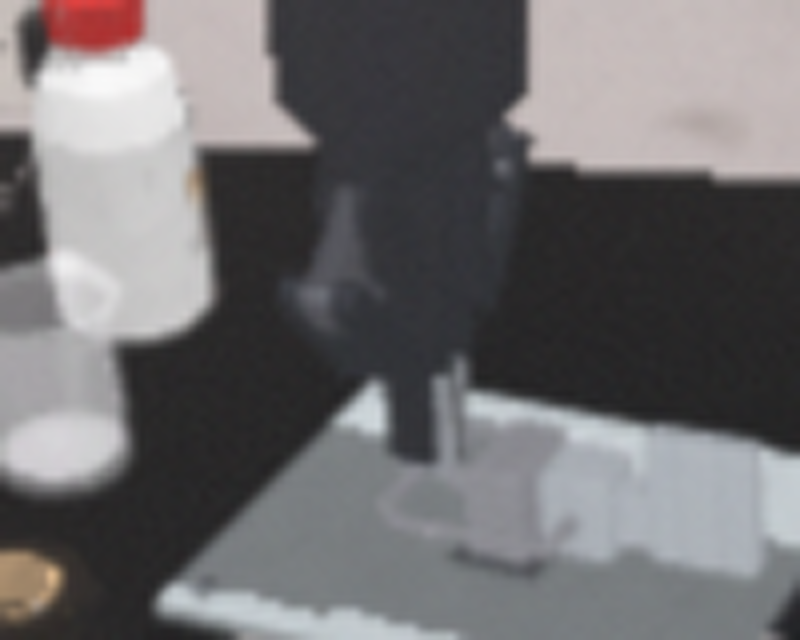

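```bash
python3 -m crank '[0,0,-0.2,0,0,0,0, 0,0,-0.4,0,0,0,0, 0,0,-0.6,0,0,0,0, 0,0,-0.8,0,0,0,0, 0,0,-0.8,0,0,0,0, 0,0,-0.8,0,0,0,0, 0,0,-0.3,0,0,0,0, 0,0,0,0,0,0,0]'; python3 -m crank '[0.4,0,-0.3,0,0,0,0, 0.7,0,-0.5,0,0,0,0, 0.8,0,-0.5,0,0,0,0, 0.8,0,-0.5,0,0,0,0, 0.8,0,-0.3,0,0,0,0, 0.8,0,0,0,0,0,0, 0.4,0,0,0,0,0,0, 0,0,0,0,0,0,0]';python3 - <<'E'
from h import *
go(.649,-.0655,.0780,167.1)
c=robot.capture("side"); crop(c["img"],160,260,120,200,8,"pics/s15c.png"); cv2.imwrite("pics/s15.png",c["img"])
c=robot.capture("top"); cv2.imwrite("pics/t15.png",c["img"])
c=robot.capture("wrist"); cv2.imwrite("pics/w15.png",c["img"])
E
```

```text
clock: 16.68
ee_pos: [0.6484, -0.0662, 0.2026]
tcp_rot: [0.001, 0.111, 0.994, 0.001]
ft_force: [0.7, 1.1, -0.4]
width: -0.0
clock: 17.35
ee_pos: [0.5013, -0.034, 0.2618]
tcp_rot: [-0.003, 0.11, 0.994, -0.0]
ft_force: [-0.1, 0.1, 0.1]
width: 0.001
t 17.35 pos [ 0.5013 -0.034   0.2618] F [-0.1  0.1  0.1] w 0.001
units now [-5.06  0.06  6.1 ]
turn units [-0.008 -0.056  0.046] units after turn [-5.03  0.07  6.13]
```

View pics/s15c.png

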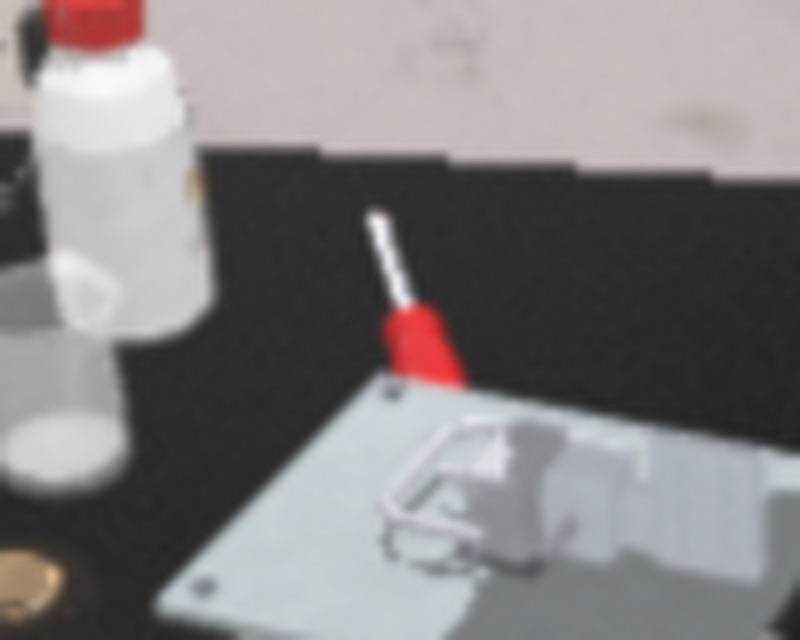

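View pics/t15.png

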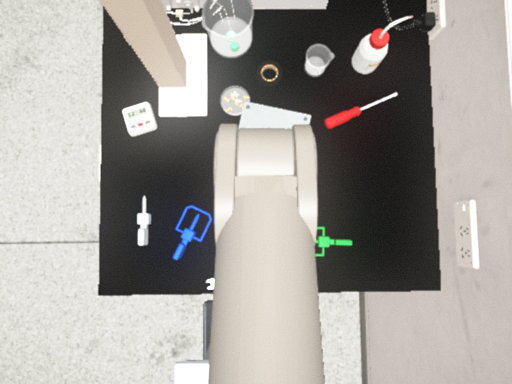

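View pics/w15.png

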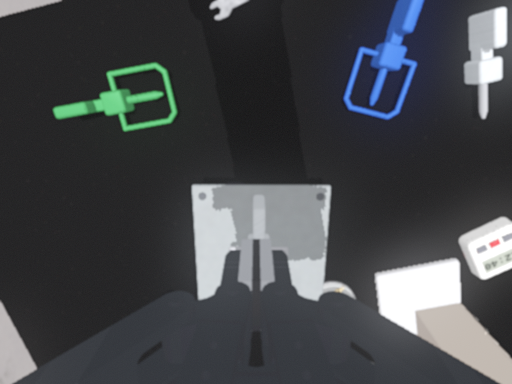

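```bash
python3 - <<'E'
from h import *
c=robot.capture("side")
f=lambda x,y:(160+x/8-.45,120+y/8-.45)
a=np.radians(-12.9);n=np.array([-np.sin(a),np.cos(a),0]);u=np.array([np.cos(a),np.sin(a),0]);H=np.array([.6162,-.0577,.076])
for nm,p,off in (("bar",f(420,468),0),("rear bottom",f(760,580),.006),("rear top",f(762,452),.006),("head near-front-bottom",f(545,548),.012)):
    o,d=ray(c,*p); P=o+d*(n@(H+off*n-o))/(n@d); print(nm,P.round(4),"x,z rel hole mm",((P-H)@u*1000).round(1),((P-H)[2]*1000).round(1))
E
```

```text
bar [ 0.6544 -0.0664  0.0758] x,z rel hole mm 39.2 -0.2
rear bottom [ 0.5401 -0.0341  0.0651] x,z rel hole mm -79.5 -10.9
rear top [ 0.5392 -0.0339  0.1115] x,z rel hole mm -80.4 35.5
head near-front-bottom [ 0.6095 -0.0439  0.0641] x,z rel hole mm -9.6 -11.9
```

```bash
python3 -c "
from workcell import robot
print(robot.state()['clock'], robot.sign_off())"
```

```text
the job is handed in; nothing more can be done
17.55 None
```

The hitch pin is through the post's cross hole with its head against the post, and the loop is shut around the post. I handed the job in at 17.6 s, with the gripper clear of everything; no verdict was reported.

**What I did:** I took the metal pin with the loop by its grip plate and pushed it through until I felt the head touch the post. I then let go and pressed the loop's cross bar down with the closed fingers. The contact forces I read stayed at about 2 N.

**Last checks from the side camera, relative to the hole centre:**

| Point | Measured | Expected |
|---|---|---|
| Loop cross bar | x +39 mm, z about 0 | x +38 mm, z −1 mm (shut) |
| Rear of the grip plate | x −80 mm | x −80 mm (head seated) |

- **Plain pin:** the top view shows it where it started. The wrist view shows it undisturbed.
- **One reading disagreed:** the grip plate measured about 5–6 mm higher than expected. Part of that is camera bias, because about 3 mm of it was already there when I measured the pin in the gripper. The rest could mean the tail sits slightly high, still within the 11 mm allowed. I did not correct it.

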